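Set the spring gauge to its mark

TASK

Free the blue bench spring gauge by swinging its orange transit strut fully aside by the upright post, clear of the sprung carriage. Then press the black push-to-turn knob down firmly and turn it clockwise, in as many strokes as it takes, until the carriage's red pointer stands level with the green tooth, never running on to the red tooth behind it. Press only as hard as the clutch needs, never above 25 N; let the knob spring back up at the end, and leave the other things on the bench where they are.

Things in the scene. Friction and masses are not known exactly. Their poses are not given: they have to be found in the camera images.
- gauge: Bench spring gauge, fixed: blue base plate 180 (x) x 300 (y) x 14 mm; origin at the centre of its underside on the worktop. Its +y is the way the sprung carriage (aluminium block) travels when tension rises; the knob is at the -y end on x = 0, y = -85 mm, the scale on the -x side. Nothing on it stands higher than the knob (124 mm).
- knob_grip (a point): Centre of the grip of the black push-to-turn knob, upright axis: grip 44 mm diameter, reaching 16 mm below and above this point (106 mm over the worktop when up). At its foot a grey shoulder, 66 mm diameter, 6 mm thick, top face 16 mm below this point, on which fingertips may bear. Gripped too loosely, it slips in the fingers: 25 N or more a finger holds it.
- knob: The same knob; origin on its axis at worktop height when it is up, sinking as it is pressed. A return spring (3 N at the top, 0.25 N/mm more) lets it down a free travel of 4 to 14 mm, which differs with the wear of its rubber pads and must be felt; then the pads meet the clutch disc. Not pressed, it turns idly. Let up, it drives nothing and may be regripped.
- disc: Copper clutch disc under the knob, 52 mm diameter, top 68 mm over the worktop (origin 68 mm below it), on the eccentric cam; gives 1 mm per 12 N. Below 8 to 11 N on it the pads slip; 12 to 18 N, beside the return spring's 4 to 6.5 N, carries the load (up to 0.17 N m); over 25 N spoils it. Clockwise from above raises the tension, anticlockwise lowers it.
- pointer (a point): Tip of the red pointer on the sprung carriage, 63 mm over the worktop. It travels along the gauge's +y from its rest; it cannot move while the strut blocks the carriage. Turning the driven cam has 0.15 to 0.9 rad of slack before it meets the carriage; then the pointer runs 12 to 18 mm per rad; 0.8 to 2.2 rad in all. The cam's friction keeps it where it is left.
- set_mark (a point): The set mark: the green tooth (2 mm wide) of the black index on the scale, taken at the height and depth of the pointer's tip, so that pointer and mark coincide when tension is right. 12 to 21 mm from the pointer's rest along the gauge's +y. A red limit tooth stands 8 mm further on along +y. The index is not to be shifted.
- strut_post (a point): On the axis of the upright round post (steel, 12 mm diameter, black head 16 mm diameter) by which the orange transit strut is swung; the post rises from 52 to 98 mm over the worktop, this point is at 80 mm. It stands 45 mm from the strut's upright pivot, which is at x = 0, y = +60 mm in the gauge's frame.
- strut (a joint): Angle of the transit strut: 0 (strut along the gauge's -y, its end against the carriage, blocking it) to 1.6 rad (fully aside, pointing to the gauge's +x, away from the scale); grows anticlockwise seen from above. Friction 0.04 N m keeps it where it is left.
- wash_bottle: Bystander: wash bottle, 245 mm tall; origin under its base.
- beaker: Bystander: glass beaker, 83 mm wide, 73 mm tall; origin under its base.
- tube: Bystander: centrifuge tube with blue cap, 34 mm diameter, 117 mm tall; origin under its base.
- timer: Bystander: white timer, 66 x 66 x 17 mm; origin under its base.
- tips: Bystander: pipette tip box with blue lid, 64 x 102 x 55 mm; origin under its base.
- marker: Bystander: marker pen lying flat, 126 mm long; origin under its middle.
- index: The black index with its green and red teeth, 22 mm long; origin on the base plate.

How it is judged:
By the outcome, as a careful person would: the job done as asked, in the order asked, and still so for the second after the job is handed in, with the robot touching nothing.
It also fails if it takes over 72 s, if anything falls off the work surface, if the arm or the gripper's body presses on something with over 40 N, if the wrist force passes 120 N, or if a joint passes its speed limit or range.

ROBOT

A 7-joint arm with a two-finger parallel gripper is mounted at the origin on a cart in front of the work surface, level with it; the furniture and walls round the work are solid. World frame = base frame: x ahead of the robot, y to its left, z up, the work surface at z = 0. Lengths are in mm, angles in rad, forces in N, time in s.
With the tool pointing down it reaches from about 400 to 850 mm from the base axis. Payload 10.4 kg.
Tool frame: the origin (TCP) lies at the very end of the fingers, on their centre line; the grasp point (between the pads) lies 19 mm behind it; z points along the fingers, y is the line along which they close (so a half turn about z gives the same grasp; the last joint's range is limited). The gripper opens to 85 mm and grips with 20 to 120 N. Pads are 22 mm wide; open, the fingers measure 114 mm over their backs; the gripper's body (76 mm by 85 mm) begins 54 mm behind the grasp point. The pads swing forward as they close: fully open they stand 13 mm farther back than shut.
Start: joints at [-1.253, 0.332, -0.065, 1.46, 0.022, 1.35, -0.088], TCP at [208.888, 589.081, 231.338] pointing down, gripper open.
Joint ranges: [-2.6, 2.6], [-0.5, 2.12], [-1.47, 1.34], [0.16, 2.42], [-1.27, 4.41], [0.06, 2.06], [-2.6, 2.6]. Speed limits (rad/s): [2.22, 2.22, 2.79, 2.79, 3.14, 3.14, 3.14].

INTERFACE

Orientations are given as a rotation vector (axis times angle).
In Python, from workcell import manip, vision, workorder gives the robot as it stands.
- The arm moves only by the tool carry_out, never from a script. Its argument "deltas" is a list that holds one entry, the list of rows, each a list of 7 numbers: the shift along the world's x, y, z scaled (see below), then the turn, a rotation vector about the world's x, y, z scaled (see below), then the gripper command: -1 is shut, 1 is fully open, values between are in proportion. A call has exactly 8 rows; each row shifts and turns the commanded pose from where the row before left it; what a row does not reach is not made up. The controller multiplies each number of a shift by 40 mm and each number of a turn by 8 degrees. A row lasts 1/8 s, in which the tool goes at most 62.5 mm and 10.7 degrees, less where a joint would pass 70% of its speed; a pose out of reach is approached as far as the arm can. A call with a number of a shift or a turn outside -1 to 1 is refused whole. A call with a gripper value outside its range is refused whole. The fingers move at their own pace and stop on an object; "force" is the grip in N (left out, the last holds). Time passes only in rows, so rows that do not move let the fingers close, or fill a call up. It gives the time, the measured TCP pose, the force, the opening and the grip force at its end, in the units of the state.
- manip.state(): the state, without advancing time (a new reading comes with each control period).
- vision.snapshot(name): name is "scene" or "top"; returns the picture (400x640x3 uint8, red, green, blue); there is no depth.
- vision.calibration(name): a dict with "K" (3x3 intrinsics, pixels), "pose" (4x4, takes a point from camera to world coordinates). Camera axes: x right, y down, z forward; pixel columns grow to the right and rows downward; lengths in mm; the calibration is good to about 2 mm. A picture is of the moment at which its call begins. calibration takes no time and is no camera call.
- workorder.close_job(): hands the job in; it is judged then, once.
The state is a dict: "time_s": time; "joints": joint angles; "qvel": joint speeds; "joint_efforts": joint torques, N m; "tool_pos": TCP position; "eef_rot": TCP orientation; "force": force on the tool from outside, world axes, zero at the start; "ft_torque": the same for the moment, N m; "grip_width": finger opening in mm; "grip_force": force on a finger pad.
Only numpy, scipy, OpenCV 4.12 (cv2) and the standard library are available. Lean on these libraries where they do the work, as an engineer would, in place of code of your own. Each camera call takes 0.05 s, during which the arm holds its last target. There are 200 camera calls.

## Working session

There is one attempt and no reset: what is moved stays moved. The work goes in short steps, Python scripts to look and compute and a tool call to move; the robot and the scene stay as the last step left them, time stands still between calls to the robot, and variables do not carry over. Pictures are saved under pics/ and viewed, at most 10 in all, crops included, and the job is handed in when it is done.

Besides the shell and the picture viewer there is one more tool, called after ">>>" by a JSON object that holds its "name" and its "arguments", one argument or row to a line. carry_out: Moves the arm, as the interface text tells. Its arguments: {"type":"object","properties":{"deltas":{"type":"array","items":{"type":"array","items":{"type":"array","items":{"type":"number"}}}},"force":{"type":"number"}},"required":["deltas"]}

```bash
mkdir -p pics
python3 - <<'E'
from workcell import manip, vision
import cv2,numpy as np
np.set_printoptions(precision=1,suppress=True)
for n in("scene","top"):
    cv2.imwrite(f"pics/{n}0.png",vision.snapshot(n)[:,:,::-1]); c=vision.calibration(n); print(c["K"],c["pose"])
print(manip.state())
E
```

```text
[[439.2   0.  312.6]
 [  0.  439.2 197.2]
 [  0.    0.    1. ]] [[   0.8   -0.3    0.5 -124.9]
 [  -0.6   -0.5    0.7 -979.3]
 [  -0.    -0.8   -0.6  845.8]
 [   0.     0.     0.     1. ]]
[[414.6   0.  313.1]
 [  0.  414.6 197.6]
 [  0.    0.    1. ]] [[   0.    -1.     0.2  261.2]
 [  -1.    -0.    -0.   -24.4]
 [   0.    -0.2   -1.  1671.8]
 [   0.     0.     0.     1. ]]
{'time_s': 0.1, 'joints': array([-1.3,  0.3, -0.1,  1.5,  0. ,  1.3, -0.1]), 'qvel': array([-0., -0., -0., -0.,  0.,  0.,  0.]), 'joint_efforts': array([  0. , -62.7,   0. , -39.2,   0. ,   0. ,   0. ]), 'tool_pos': array([208.8, 588.8, 230.6]), 'eef_rot': array([-0.5, -3.1,  0. ]), 'force': array([-0.3,  0.5,  0.1]), 'ft_torque': array([-0.,  0.,  0.]), 'grip_force': 0.0, 'grip_width': 85.29310253841598}
```

View pics/scene0.png

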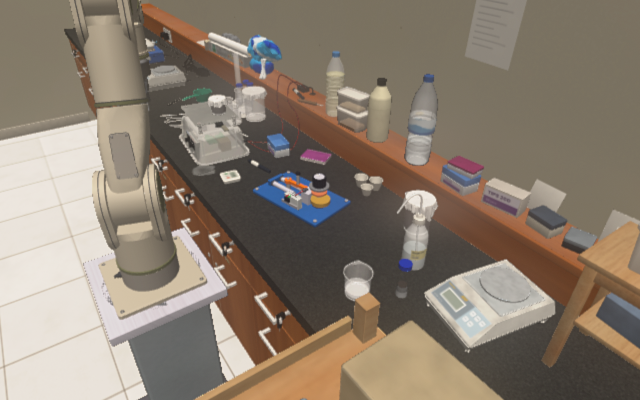

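View pics/top0.png

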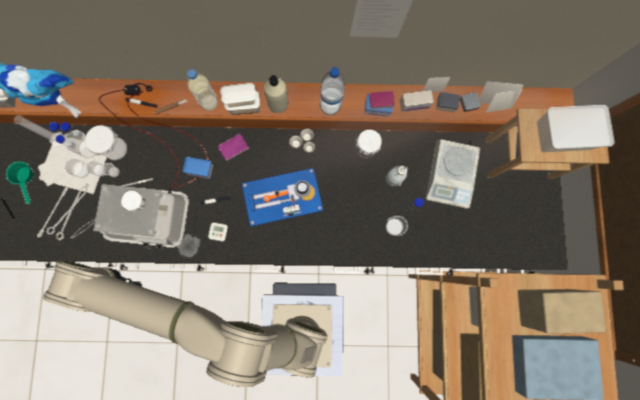

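The scene view shows the gauge near (300,197); the top view shows it near (283,197), with the knob at its right end (302,188). The carriage and scale are on the robot's side, and the arm is clear of it.

```bash
cat > h.py <<'E'
import cv2,numpy as np
from workcell import manip, vision
np.set_printoptions(precision=2,suppress=True)
def ray(n,uv,z):
    c=vision.calibration(n);K=np.array(c["K"]);P=np.array(c["pose"])
    d=P[:3,:3]@np.linalg.inv(K)@[uv[0],uv[1],1];o=P[:3,3]
    return o+d*(z-o[2])/d[2]
def proj(n,p):
    c=vision.calibration(n);K=np.array(c["K"]);P=np.array(c["pose"])
    q=K@(P[:3,:3].T@(np.array(p)-P[:3,3]));return q[:2]/q[2]
E
python3 - <<'E'
from h import *
a=cv2.imread("pics/scene0.png")[168:224,248:352];b=cv2.imread("pics/top0.png")[165:229,238:328]
a=cv2.resize(a,(780,420),interpolation=cv2.INTER_CUBIC)
cv2.imwrite("pics/sc1.png",a);cv2.imwrite("pics/tc1.png",cv2.resize(b,(720,512),interpolation=cv2.INTER_CUBIC))
for n in("scene","top"):
    im=cv2.imread(f"pics/{n}0.png");h=cv2.cvtColor(im,cv2.COLOR_BGR2HSV)
    m=cv2.inRange(h,(100,150,80),(120,255,255))
    roi=np.zeros_like(m)
    x,y,w,hh=(248,168,104,56) if n=="scene" else (238,165,90,64)
    roi[y:y+hh,x:x+w]=m[y:y+hh,x:x+w]
    pts=np.argwhere(roi)[:,::-1]
    W=np.array([ray(n,p,14)[:2] for p in pts],np.float32)
    r=cv2.minAreaRect(W);print(n,r,cv2.boxPoints(r))
E
```

```text
scene ((532.71142578125, 87.65888977050781), (179.81568908691406, 305.16302490234375), 13.401317596435547) [[409.89 215.25]
 [480.62 -81.61]
 [655.53 -39.93]
 [584.81 256.92]]Traceback (most recent call last):
  File "<stdin>", line 12, in <module>
  File "h.py", line 5, in ray
    c=vision.calibration(n);K=np.array(c["K"]);P=np.array(c["pose"])
ValueError: time passes only in moves, steps and waits
```

View pics/sc1.png

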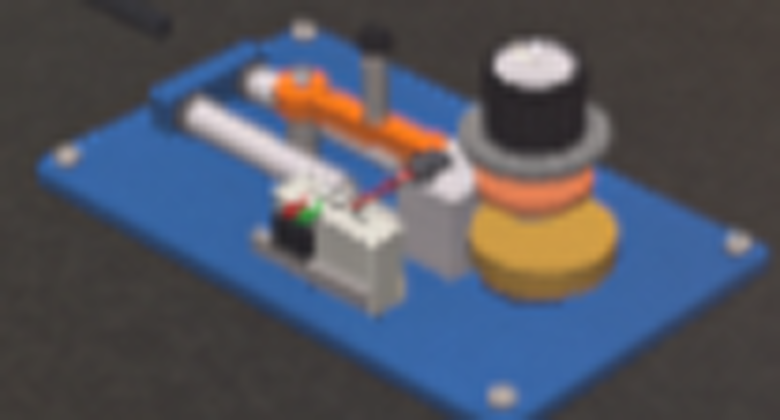

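View pics/tc1.png

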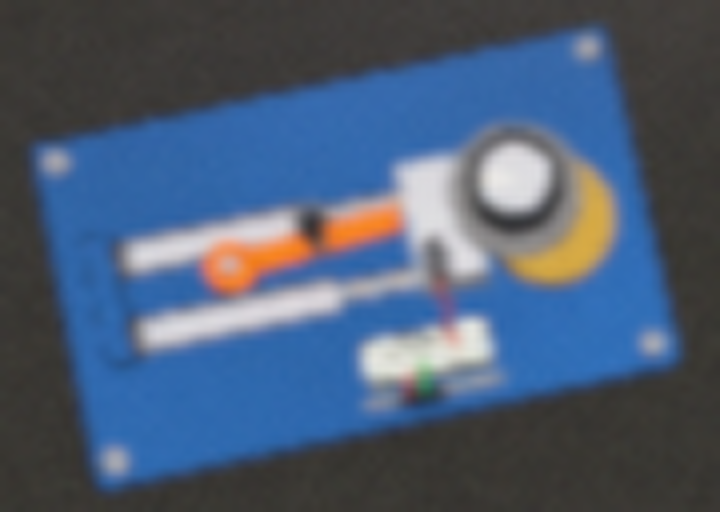

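The crops show the strut along the carriage, its black post head at scene (298,174) and the knob top at (319,177). The red pointer tip is at about (295.3,195.3) and the green tooth at about (289.6,196.3) with the red tooth to its left.

```bash
cat > h.py <<'E'
import cv2,numpy as np,json,os
np.set_printoptions(precision=2,suppress=True)
from workcell import manip, vision
C={n:{k:np.array(v) for k,v in vision.calibration(n).items() if k in("K","pose")} for n in("scene","top")}
def ray(n,uv,z):
    K,P=C[n]["K"],C[n]["pose"];uv=np.atleast_2d(uv).astype(float)
    d=np.c_[uv,np.ones(len(uv))]@np.linalg.inv(K).T@P[:3,:3].T;o=P[:3,3]
    return o+d*((z-o[2])/d[:,2])[:,None]
def proj(n,p):
    K,P=C[n]["K"],C[n]["pose"];q=K@(P[:3,:3].T@(np.array(p)-P[:3,3]));return q[:2]/q[2]
def crop(n,x,y,w,h,s):
    return s and cv2.resize(n[y:y+h,x:x+w],None,fx=s,fy=s,interpolation=cv2.INTER_CUBIC)
E
python3 - <<'E'
from h import *
for n in("scene","top"):
    im=cv2.imread(f"pics/{n}0.png");h=cv2.cvtColor(im,cv2.COLOR_BGR2HSV)
    m=cv2.inRange(h,(100,150,80),(120,255,255)); roi=np.zeros_like(m)
    x,y,w,hh=(248,168,104,56) if n=="scene" else (238,165,90,64)
    roi[y:y+hh,x:x+w]=m[y:y+hh,x:x+w]
    W=ray(n,np.argwhere(roi)[:,::-1],14)[:,:2].astype(np.float32)
    r=cv2.minAreaRect(W);print(n,r);print(cv2.boxPoints(r))
sc=lambda u,v:(248+u/7.5-.5+.07,168+v/7.5-.43); tc=lambda u,v:(238+u/8-.44,165+v/8-.44)
print("knobtop sc",ray("scene",sc(535,63),122),"top",ray("top",tc(515,176),122))
print("post sc",ray("scene",sc(375,38),98),"top",ray("top",tc(313,222),98))
print("pointer sc",ray("scene",sc(355,205),63),"top",ray("top",tc(453,338),63))
print("green sc",ray("scene",sc(312,212),63),"top",ray("top",tc(427,378),63))
print("red sc",ray("scene",sc(293,210),63))
E
```

```text
scene ((532.71142578125, 87.65888977050781), (179.81568908691406, 305.16302490234375), 13.401317596435547)
[[409.89 215.25]
 [480.62 -81.61]
 [655.53 -39.93]
 [584.81 256.92]]
top ((537.616455078125, 90.73194885253906), (178.625, 299.37286376953125), 13.361948013305664)
[[416.13 215.73]
 [485.31 -75.54]
 [659.1  -34.26]
 [589.92 257.01]]
knobtop sc [[559.48   8.25 122.  ]] top [[559.17   7.96 122.  ]]
post sc [[535.31  98.48  98.  ]] top [[539.47 105.23  98.  ]]
pointer sc [[484.06  34.52  63.  ]] top [[489.23  37.86  63.  ]]
green sc [[465.88  40.2   63.  ]] top [[469.27  50.09  63.  ]]
red sc [[459.92  46.08  63.  ]]
```

>>> {"name": "carry_out", "arguments": {
  "deltas": [
    [[0.5, -0.76, 0, 0, 0, -0.45, 0], [0.5, -0.76, 0, 0, 0, -0.45, 0], [0.5, -0.76, 0, 0, 0, -0.45, 0], [0.5, -0.76, 0, 0, 0, -0.45, 0], [0.5, -0.76, 0, 0, 0, -0.45, 0], [0.5, -0.76, 0, 0, 0, -0.45, 0], [0.5, -0.76, 0, 0, 0, -0.45, 0], [0.5, -0.76, 0, 0, 0, -0.45, 0]]
  ],
  "force": 30
}}

```text
time_s: 1.1
tool_pos: [370.2, 343.9, 231.4]
eef_rot: [1.292, 2.864, 0.0]
force: [0.4, -0.1, -0.8]
grip_width: 43.0
grip_force: 0.0
```

>>> {"name": "carry_out", "arguments": {
  "deltas": [
    [[0.52, -0.76, -0.1, 0, 0, -0.45, 0], [0.52, -0.76, -0.1, 0, 0, -0.45, 0], [0.52, -0.76, -0.1, 0, 0, -0.45, 0], [0.52, -0.76, -0.1, 0, 0, -0.45, 0], [0.52, -0.76, -0.2, 0, 0, -0.45, 0], [0.52, -0.76, -0.3, 0, 0, -0.45, 0], [0.52, -0.75, -0.3, 0, 0, -0.45, 0], [0, 0, -0.3, 0, 0, -0.45, 0]]
  ]
}}

```text
time_s: 2.1
tool_pos: [516.1, 129.0, 171.1]
eef_rot: [1.969, 2.447, -0.001]
force: [0.0, 0.1, -0.8]
grip_width: 42.7
grip_force: 0.0
```

>>> {"name": "carry_out", "arguments": {
  "deltas": [
    [[0.45, -0.65, 0, 0, 0, 0.1, 0], [0, 0, -0.6, 0, 0, 0, 0], [0, 0, -0.7, 0, 0, 0, 0], [0, 0, -0.7, 0, 0, 0, 0], [0, 0, -0.6, 0, 0, 0, 0], [0, 0, 0, 0, 0, 0, 0], [0, 0, 0, 0, 0, 0, -0.5], [0, 0, 0, 0, 0, 0, -1]]
  ],
  "force": 25
}}

```text
time_s: 3.1
tool_pos: [535.8, 107.7, 69.2]
eef_rot: [1.939, 2.466, 0.009]
force: [13.3, -0.1, -7.7]
grip_width: 14.8
grip_force: 24.9
```

>>> {"name": "carry_out", "arguments": {
  "deltas": [
    [[0, 0, 0, 0, 0, 0, -1], [0, 0, 0, 0, 0, 0, -1], [0, 0, 0, 0, 0, 0, -1], [0, 0, 0, 0, 0, 0, -1], [0, 0, 0, 0, 0, 0, -1], [0, 0, 0, 0, 0, 0, -1], [0, 0, 0, 0, 0, 0, -1], [0, 0, 0, 0, 0, 0, -1]]
  ]
}}

```text
time_s: 4.1
tool_pos: [535.8, 107.7, 69.2]
eef_rot: [1.939, 2.466, 0.009]
force: [13.2, 1.3, -8.4]
grip_width: 14.7
grip_force: 24.9
```

Run:
```python
from h import *
print(manip.state())
a=crop(vision.snapshot("scene")[:,:,::-1],238,148,124,86,6);cv2.imwrite("pics/sc2.png",a)
```

```text
{'time_s': 4.1, 'joints': array([-0.63,  0.32,  0.41,  1.88, -0.15,  0.97,  0.08]), 'qvel': array([-0.,  0.,  0., -0.,  0.,  0.,  0.]), 'joint_efforts': array([ -0.94, -53.27,   4.62, -28.85,  -0.32,   3.9 ,  -0.01]), 'tool_pos': array([535.8 , 107.65,  69.2 ]), 'eef_rot': array([1.94, 2.47, 0.01]), 'force': array([13.22,  1.32, -8.35]), 'ft_torque': array([ 0.11, -2.47, -0.02]), 'grip_force': 24.875246286392212, 'grip_width': 14.662713829227586}
```

View pics/sc2.png

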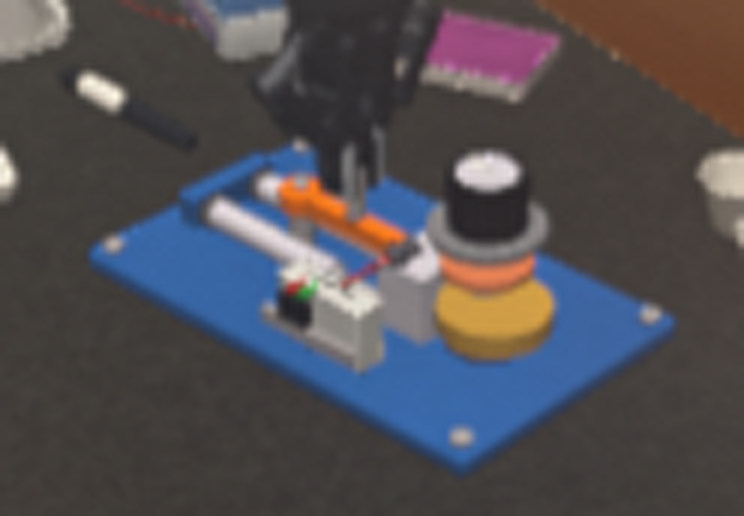

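The fingers hold the post with the strut still along the carriage. The pointer is at about crop (345,283) and the green tooth at (308,290). Next I swing the strut along its arc.

>>> {"name": "carry_out", "arguments": {
  "deltas": [
    [[0.23, 0.075, 0, 0, 0, 0, -1], [0.195, 0.115, 0, 0, 0, 0, -1], [0.17, 0.15, 0, 0, 0, 0, -1], [0.13, 0.18, 0, 0, 0, 0, -1], [0.095, 0.205, 0, 0, 0, 0, -1], [0.05, 0.22, 0, 0, 0, 0, -1], [0.01, 0.23, 0, 0, 0, 0, -1], [-0.04, 0.22, 0, 0, 0, 0, -1]]
  ]
}}

```text
time_s: 5.15
tool_pos: [568.4, 163.7, 68.6]
eef_rot: [1.94, 2.467, 0.006]
force: [8.4, -1.6, 0.8]
grip_width: 14.2
grip_force: 24.3
```

>>> {"name": "carry_out", "arguments": {
  "deltas": [
    [[0, 0, 0, 0, 0, 0, -1], [0, 0, 0, 0, 0, 0, -1], [0, 0, 0, 0, 0, 0, -1], [0, 0, 0, 0, 0, 0, -1], [0, 0, 0, 0, 0, 0, -1], [0, 0, 0, 0, 0, 0, -1], [0, 0, 0, 0, 0, 0, -1], [0, 0, 0, 0, 0, 0, -1]]
  ]
}}

```text
time_s: 6.15
tool_pos: [568.3, 164.8, 68.6]
eef_rot: [1.939, 2.469, 0.007]
force: [8.2, 0.9, 1.7]
grip_width: 14.4
grip_force: 24.4
```

Run:
```python
from h import *
a=crop(vision.snapshot("scene")[:,:,::-1],238,148,124,86,6);cv2.imwrite("pics/sc3.png",a)
```

```text
(no output)
```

View pics/sc3.png

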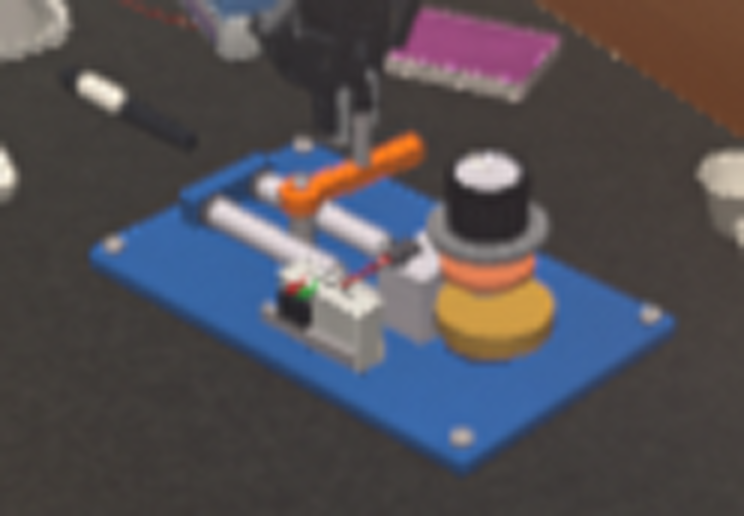

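The strut now points about sideways with no stop force felt, so I nudge it to the stop.

>>> {"name": "carry_out", "arguments": {
  "deltas": [
    [[-0.02, 0.08, 0, 0, 0, 0, -1], [0, 0, 0, 0, 0, 0, -1], [-0.02, 0.08, 0, 0, 0, 0, -1], [0, 0, 0, 0, 0, 0, -1], [0, 0, 0, 0, 0, 0, -1], [0, 0, 0, 0, 0, 0, -1], [0, 0, 0, 0, 0, 0, -1], [0, 0, 0, 0, 0, 0, -1]]
  ]
}}

```text
time_s: 7.2
tool_pos: [567.0, 171.3, 68.7]
eef_rot: [1.938, 2.468, 0.008]
force: [9.1, 1.2, 0.1]
grip_width: 14.2
grip_force: 24.5
```

>>> {"name": "carry_out", "arguments": {
  "deltas": [
    [[-0.03, 0.1, 0, 0, 0, 0, -1], [0, 0, 0, 0, 0, 0, -1], [-0.03, 0.1, 0, 0, 0, 0, -1], [0, 0, 0, 0, 0, 0, -1], [0, 0, 0, 0, 0, 0, -1], [0, 0, 0, 0, 0, 0, -1], [0, 0, 0, 0, 0, 0, -1], [0, 0, 0, 0, 0, 0, -1]]
  ]
}}

```text
time_s: 8.2
tool_pos: [562.0, 177.6, 67.3]
eef_rot: [-1.941, -2.47, -0.0]
force: [0.2, 0.6, -0.4]
grip_width: 0.1
grip_force: 0.0
```

Run:
```python
from h import *
im=vision.snapshot("scene")[:,:,::-1];cv2.imwrite("pics/sc4f.png",im)
def orange(f):
    h=cv2.cvtColor(cv2.imread(f) if isinstance(f,str) else f,cv2.COLOR_BGR2HSV)
    m=cv2.inRange(h,(8,170,150),(16,255,255));R=np.zeros_like(m);R[150:200,270:312]=m[150:200,270:312];return R
m=orange(np.ascontiguousarray(im))
W=ray("scene",np.argwhere(m)[:,::-1],50)[:,:2]
r=cv2.minAreaRect(W.astype(np.float32));print(r);print(cv2.boxPoints(r))
vx,vy,x,y=cv2.fitLine(W.astype(np.float32),cv2.DIST_HUBER,0,.01,.01).ravel();print(np.degrees(np.arctan2(vy,vx)),x,y)
```

```text
((559.815185546875, 155.3376007080078), (109.4715576171875, 28.27834701538086), 17.40321922302246)
[[503.36 152.46]
 [511.81 125.47]
 [616.27 158.22]
 [607.82 185.2 ]]
16.717953 559.96075 151.82817
```

The fingers slipped past the post once it reached its stop. The orange bar measures 16.7° in the world, which is about 1.6 rad for the strut. I lift off and move above the knob, turning anticlockwise to gain clockwise range.

>>> {"name": "carry_out", "arguments": {
  "deltas": [
    [[0, 0.1, 0.8, 0, 0, 0, -1], [0, 0, 0.9, 0, 0, 1, -1], [0, -0.4, 0.9, 0, 0, 1, 0], [0, -0.9, 0, 0, 0, 1, 1], [0, -0.9, 0, 0, 0, 1, 1], [0, -0.9, 0, 0, 0, 1, 1], [0, -0.8, 0, 0, 0, 1, 1], [-0.1, -0.4, 0, 0, 0, 1, 1]]
  ]
}}

```text
time_s: 9.25
tool_pos: [558.0, 7.4, 171.4]
eef_rot: [0.551, 3.093, -0.0]
force: [-0.0, 0.5, 0.6]
grip_width: 85.4
grip_force: 0.0
```

Run:
```python
from h import *
s=manip.state();print(s["tool_pos"],s["joints"],s["force"],s["grip_width"])
im=np.ascontiguousarray(vision.snapshot("scene")[:,:,::-1]);cv2.imwrite("pics/sc5f.png",im)
t=np.ascontiguousarray(vision.snapshot("top")[:,:,::-1]);cv2.imwrite("pics/t5f.png",t)
a=crop(im,238,148,124,86,6);b=crop(t,238,165,124,64,6)
cv2.imwrite("pics/m5.png",cv2.resize(np.vstack([a[:384//1][:300+84],b]),None,fx=.78,fy=.78))
for n,i,r in(("scene",im,(260,160,55,40)),("top",t,(255,165,40,50))):
    x,y,w,h=r;hs=cv2.cvtColor(i,cv2.COLOR_BGR2HSV);m=cv2.inRange(hs,(6,150,130),(17,255,255));R=np.zeros_like(m);R[y:y+h,x:x+w]=m[y:y+h,x:x+w]
    W=ray(n,np.argwhere(R)[:,::-1],50)[:,:2].astype(np.float32)
    if len(W)>5:
        vx,vy,x0,y0=cv2.fitLine(W,cv2.DIST_HUBER,0,.01,.01).ravel();print(n,len(W),np.degrees(np.arctan2(vy,vx)),x0,y0)
```

```text
[558.02   7.39 171.43] [-0.41  0.23  0.36  1.74 -0.09  1.19  1.19] [-0.    0.51  0.64] 85.38061346003641
scene 102 20.287785 560.76196 150.30711
top 56 13.512816 564.31287 158.0304
```

View pics/m5.png

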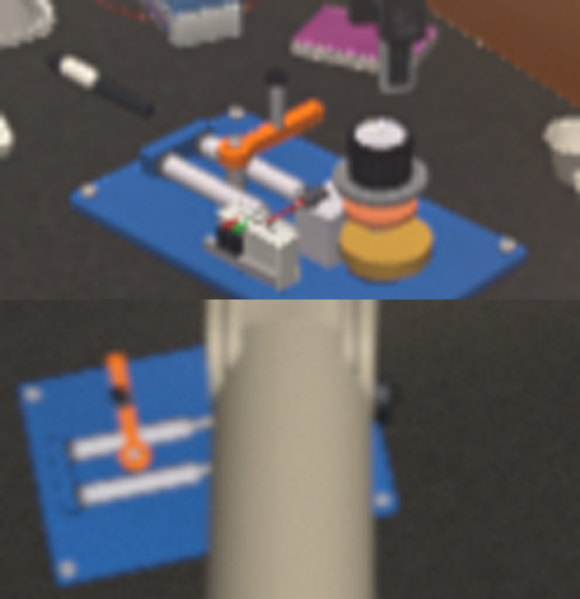

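Both views agree the strut stands at 13–20° in the world, so it is fully aside. The pointer is still at rest at crop (270,222) and the tool is above the knob. Now a precise measurement of tooth and pointer.

```bash
cat >> h.py <<'E'
O=np.array([535.,89.]);gy=np.array([-.2314,.9729]);gx=np.array([.9729,.2314])
def gl(p): d=np.asarray(p)[...,:2]-O; return np.stack([d@gx,d@gy],-1)
def cen(im,box,which,thr):
    x,y,w,h=box;p=im[y:y+h,x:x+w].astype(float);b,g,r=p[...,0],p[...,1],p[...,2]
    e=g-np.maximum(r,b) if which=="g" else r-np.maximum(g,b)
    e=np.where(e>thr,e,0);yy,xx=np.mgrid[y:y+h,x:x+w]
    return e,np.array([(e*xx).sum(),(e*yy).sum()])/max(e.sum(),1)
E
python3 - <<'E'
from h import *
im=np.mean([vision.snapshot("scene")[:,:,::-1].astype(float) for _ in range(4)],0)
np.save("rest.npy",im)
e,c=cen(im,(280,186,26,16),"g",5);print("green",c,gl(ray("scene",c,63)));print(e.astype(int))
e,c=cen(im,(280,186,30,16),"r",15);print("red");print(e.astype(int))
t=cv2.imread("pics/top0.png")
print("TOP");e,c=cen(t,(282,198,20,18),"g",5);print("green",c,gl(ray("top",c,60)));print(e.astype(int))
e,_=cen(t,(282,198,20,18),"r",10);print(e.astype(int))
E
```

```text
green [288.96 195.99] [[-79.63 -31.62]]
[[ 0  0  0  0  0  0  0  0  0  0  0  0  0  0  0  0  0  0  0  0  0  0  0  0
   0  0]
 [ 0  0  0  0  0  0  0  0  0  0  0  0  0  0  0  0  0  0  0  0  0  0  0  0
   0  0]
 [ 0  0  0  0  0  0  0  0  0  0  0  0  0  0  0  0  0  0  0  0  0  0  0  0
   0  0]
 [ 0  0  0  0  0  0  0  0  0  0  0  0  0  0  0  0  0  0  0  0  0  0  0  0
   0  0]
 [ 0  0  0  0  0  0  0  0  0  0  0  0  0  0  0  0  0  0  0  0  0  0  0  0
   0  0]
 [ 0  0  0  0  0  0  0  0  0  0  0  0  0  0  0  0  0  0  0  0  0  0  0  0
   0  0]
 [ 0  0  0  0  0  0  0  0  0  0  0  0  0  0  0  0  0  0  0  0  0  0  0  0
   0  0]
 [ 0  0  0  0  0  0  0  0  0  0  0  0  0  0  0  0  0  0  0  0  0  0  0  0
   0  0]
 [ 0  0  0  0  0  0  0  0  0  0 17  0  0  0  0  0  0  0  0  0  0  0  0  0
   0  0]
 [ 0  0  0  0  0  0  0  0  0 12 57  6  0  0  0  0  0  0  0  0  0  0  0  0
   0  0]
 [ 0  0  0  0  0  0  0  0 57 79 41  0  0  0  0  0  0  0  0  0  0  0  0  0
   0  0]
 [ 0  0  0  0  0  0  0 19 50 39  0  0  0  0  0  0  0  0  0  0  0  0  0  0
   0  0]
 [ 0  0  0  0  0  0  0  0  0  0  0  0  0  0  0  0  0  0  0  0  0
[... 3407 characters left out ...]
 0  0]
 [ 0  0  0  0  0  0  0  0  0  0  0  0  0  0  0  0  0  0  0  0]
 [ 0  0  0  0  0  0  0  0  0  0  0 23 36 17  0  0  0  0  0  0]
 [ 0  0  0  0  0  0  0  0  0  0  0 19 36 24  0  0  0  0  0  0]
 [ 0  0  0  0  0  0  0  0  0  0  0  0 14 11  0  0  0  0  0  0]
 [ 0  0  0  0  0  0  0  0  0  0  0  0  0  0  0  0  0  0  0  0]
 [ 0  0  0  0  0  0  0  0  0  0  0  0  0  0  0  0  0  0  0  0]
 [ 0  0  0  0  0  0 13 12  0  0  0  0  0  0  0  0  0  0  0  0]
 [ 0  0  0  0  0  0 26 26  0  0  0  0  0  0  0  0  0  0  0  0]
 [ 0  0  0  0  0  0  0 21  0  0  0  0  0  0  0  0  0  0  0  0]
 [ 0  0  0  0  0  0  0 12  0  0  0  0  0  0  0  0  0  0  0  0]
 [ 0  0  0  0  0  0  0  0  0  0  0  0  0  0  0  0  0  0  0  0]]
```

Top view: green tooth at (290.65,211.15), pointer at (294.1,206.9), giving about 16.8 mm to go along the gauge's y. Going down to grip the knob.

>>> {"name": "carry_out", "arguments": {
  "deltas": [
    [[0, 0, -0.6, 0, 0, 0, 1], [0, 0, -0.7, 0, 0, 0, 1], [0, 0, -0.65, 0, 0, 0, 1], [0, 0, 0, 0, 0, 0, 1], [0, 0, 0, 0, 0, 0, -1], [0, 0, 0, 0, 0, 0, -1], [0, 0, 0, 0, 0, 0, -1], [0, 0, 0, 0, 0, 0, -1]]
  ],
  "force": 40
}}

```text
time_s: 10.55
tool_pos: [558.5, 9.3, 94.0]
eef_rot: [0.555, 3.091, 0.0]
force: [-1.4, -2.3, 2.8]
grip_width: 42.8
grip_force: 42.4
```

>>> {"name": "carry_out", "arguments": {
  "deltas": [
    [[0, 0, -0.05, 0, 0, 0, -1], [0, 0, -0.05, 0, 0, 0, -1], [0, 0, 0, 0, 0, 0, -1], [0, 0, 0, 0, 0, 0, -1], [0, 0, 0, 0, 0, 0, -1], [0, 0, 0, 0, 0, 0, -1], [0, 0, 0, 0, 0, 0, -1], [0, 0, 0, 0, 0, 0, -1]]
  ]
}}

```text
time_s: 11.55
tool_pos: [558.3, 9.4, 89.5]
eef_rot: [0.555, 3.092, -0.0]
force: [2.5, -4.8, 2.9]
grip_width: 42.7
grip_force: 42.5
```

>>> {"name": "carry_out", "arguments": {
  "deltas": [
    [[0, 0, -0.05, 0, 0, 0, -1], [0, 0, 0, 0, 0, 0, -1], [0, 0, 0, 0, 0, 0, -1], [0, 0, 0, 0, 0, 0, -1], [0, 0, 0, 0, 0, 0, -1], [0, 0, 0, 0, 0, 0, -1], [0, 0, 0, 0, 0, 0, -1], [0, 0, 0, 0, 0, 0, -1]]
  ]
}}

```text
time_s: 12.55
tool_pos: [558.3, 9.4, 87.4]
eef_rot: [0.555, 3.092, -0.0]
force: [2.0, -3.9, 4.4]
grip_width: 42.7
grip_force: 42.6
```

>>> {"name": "carry_out", "arguments": {
  "deltas": [
    [[0, 0, -0.05, 0, 0, 0, -1], [0, 0, 0, 0, 0, 0, -1], [0, 0, 0, 0, 0, 0, -1], [0, 0, 0, 0, 0, 0, -1], [0, 0, 0, 0, 0, 0, -1], [0, 0, 0, 0, 0, 0, -1], [0, 0, 0, 0, 0, 0, -1], [0, 0, 0, 0, 0, 0, -1]]
  ]
}}

```text
time_s: 13.55
tool_pos: [558.3, 9.5, 85.5]
eef_rot: [0.554, 3.092, 0.0]
force: [1.2, -5.1, 4.0]
grip_width: 42.6
grip_force: 42.6
```

>>> {"name": "carry_out", "arguments": {
  "deltas": [
    [[0, 0, -0.03, 0, 0, 0, -1], [0, 0, 0, 0, 0, 0, -1], [0, 0, 0, 0, 0, 0, -1], [0, 0, 0, 0, 0, 0, -1], [0, 0, 0, 0, 0, 0, -1], [0, 0, 0, 0, 0, 0, -1], [0, 0, 0, 0, 0, 0, -1], [0, 0, 0, 0, 0, 0, -1]]
  ]
}}

```text
time_s: 14.55
tool_pos: [558.4, 9.5, 84.5]
eef_rot: [0.554, 3.092, 0.0]
force: [1.6, -4.7, 6.7]
grip_width: 42.9
grip_force: 42.8
```

>>> {"name": "carry_out", "arguments": {
  "deltas": [
    [[0, 0, -0.03, 0, 0, 0, -1], [0, 0, 0, 0, 0, 0, -1], [0, 0, 0, 0, 0, 0, -1], [0, 0, 0, 0, 0, 0, -1], [0, 0, 0, 0, 0, 0, -1], [0, 0, 0, 0, 0, 0, -1], [0, 0, 0, 0, 0, 0, -1], [0, 0, 0, 0, 0, 0, -1]]
  ]
}}

```text
time_s: 15.55
tool_pos: [558.5, 9.4, 83.9]
eef_rot: [0.555, 3.091, 0.001]
force: [-0.9, -5.2, 11.6]
grip_width: 42.6
grip_force: 43.4
```

>>> {"name": "carry_out", "arguments": {
  "deltas": [
    [[0, 0, -0.025, 0, 0, 0, -1], [0, 0, -0.02, 0, 0, 0, -1], [0, 0, 0, 0, 0, 0, -1], [0, 0, 0, 0, 0, 0, -1], [0, 0, 0, 0, 0, 0, -1], [0, 0, 0, 0, 0, 0, -1], [0, 0, 0, 0, 0, 0, -1], [0, 0, 0, 0, 0, 0, -1]]
  ]
}}

```text
time_s: 16.55
tool_pos: [558.7, 9.4, 82.9]
eef_rot: [0.554, 3.091, 0.001]
force: [-4.8, -4.9, 20.6]
grip_width: 42.9
grip_force: 44.3
```

>>> {"name": "carry_out", "arguments": {
  "deltas": [
    [[0, 0, 0, 0, 0, -0.5, -1], [0, 0, 0, 0, 0, -0.5, -1], [0, 0, 0, 0, 0, -0.5, -1], [0, 0, 0, 0, 0, -0.5, -1], [0, 0, 0, 0, 0, -0.5, -1], [0, 0, 0, 0, 0, -0.5, -1], [0, 0, 0, 0, 0, -0.5, -1], [0, 0, 0, 0, 0, -0.5, -1]]
  ]
}}

```text
time_s: 17.55
tool_pos: [559.2, 10.1, 83.0]
eef_rot: [1.387, 2.817, 0.003]
force: [-2.5, -2.6, 19.8]
grip_width: 42.9
grip_force: 44.2
```

```bash
cat > look.py <<'E'
from h import *
s=manip.state();print(s["time_s"],s["tool_pos"],s["eef_rot"],s["joints"][6],s["force"],s["ft_torque"],s["grip_width"])
im=np.mean([vision.snapshot("scene")[:,:,::-1].astype(float) for _ in range(2)],0);np.save("last.npy",im)
p0=np.array([*(O-69*gx*0),0])
r=np.load("rest.npy")
# pointer band: match rest patch over a subpixel shift along the projected gauge +y
P=ray("scene",(295,195),63)[0];d=(proj("scene",P+np.r_[10*gy,0])-proj("scene",P))/10
print("px per mm",d)
e,_=cen(im,(280,184,30,16),"r",15);ys,xs=np.nonzero(e)
print([(int(x)+280,int(y)+184,int(e[y,x])) for y,x in zip(ys,xs)])
tmpl=np.float32(r[187:193,297:309])  # pointer rear and black clip
best=[]
for mm in np.arange(-2,26,.25):
    q=cv2.getRectSubPix(np.float32(im),(12,6),(302.5+d[0]*mm,189.5+d[1]*mm));best.append((np.abs(q-cv2.getRectSubPix(np.float32(r),(12,6),(302.5,189.5))).mean(),mm))
print(sorted(best)[:4])
E
python3 look.py
```

```text
17.55 [559.24  10.07  83.03] [1.39 2.82 0.  ] 0.6904184838761045 [-2.49 -2.64 19.84] [-0.74  0.52  0.16] 42.87139050823207
px per mm [-0.22 -0.12]
[(287, 184, 28), (288, 184, 31), (289, 184, 18), (301, 189, 16), (300, 190, 22), (301, 190, 61), (302, 190, 22), (300, 191, 51), (301, 191, 58), (302, 191, 21), (299, 192, 27), (300, 192, 32), (288, 193, 16), (294, 193, 21), (296, 193, 29), (297, 193, 33), (286, 194, 21), (287, 194, 26), (288, 194, 50), (294, 194, 55), (295, 194, 68), (296, 194, 41), (286, 195, 83), (287, 195, 85), (288, 195, 37), (294, 195, 41), (295, 195, 39), (309, 195, 33), (285, 196, 23), (286, 196, 94), (287, 196, 47), (308, 196, 32), (309, 196, 47), (307, 197, 17), (308, 197, 45), (309, 197, 50), (307, 198, 22), (308, 198, 48), (309, 198, 51), (307, 199, 21), (308, 199, 47), (309, 199, 50)]
[(np.float32(7.675473), np.float64(3.0)), (np.float32(7.715427), np.float64(2.75)), (np.float32(7.763624), np.float64(3.25)), (np.float32(7.9986196), np.float64(2.5))]
```

>>> {"name": "carry_out", "arguments": {
  "deltas": [
    [[0, 0, 0, 0, 0, -0.5, -1], [0, 0, 0, 0, 0, -0.5, -1], [0, 0, 0, 0, 0, -0.5, -1], [0, 0, 0, 0, 0, -0.5, -1], [0, 0, 0, 0, 0, -0.5, -1], [0, 0, 0, 0, 0, -0.5, -1], [0, 0, 0, 0, 0, -0.4, -1], [0, 0, 0, 0, 0, 0, -1]]
  ]
}}

```text
time_s: 18.65
tool_pos: [559.9, 10.2, 83.2]
eef_rot: [2.008, 2.413, 0.005]
force: [-0.0, -1.1, 18.0]
grip_width: 42.8
grip_force: 44.1
```

```bash
sed -i 's/,(280,184,30,16),"r"/,(282,187,22,10),"r"/; s/+280,int(y)+184/+282,int(y)+187/' look.py; python3 look.py
```

```text
18.65 [559.92  10.22  83.15] [2.01 2.41 0.01] 0.24545021718074522 [-0.01 -1.07 18.04] [-0.62 -0.07 -0.09] 42.78274486926219
px per mm [-0.22 -0.12]
[(298, 189, 20), (299, 189, 36), (300, 189, 33), (298, 190, 58), (299, 190, 69), (300, 190, 28), (297, 191, 25), (298, 191, 25), (293, 192, 22), (294, 192, 65), (295, 192, 55), (288, 193, 17), (292, 193, 23), (293, 193, 60), (294, 193, 65), (295, 193, 25), (286, 194, 20), (287, 194, 26), (288, 194, 49), (292, 194, 41), (293, 194, 40), (286, 195, 83), (287, 195, 85), (288, 195, 37), (285, 196, 22), (286, 196, 95), (287, 196, 47)]
[(np.float32(11.48832), np.float64(11.5)), (np.float32(11.501752), np.float64(11.25)), (np.float32(11.533106), np.float64(11.0)), (np.float32(11.620928), np.float64(11.75))]
```

>>> {"name": "carry_out", "arguments": {
  "deltas": [
    [[0, 0, -0.008, 0, 0, -0.3, -1], [0, 0, 0, 0, 0, -0.4, -1], [0, 0, 0, 0, 0, -0.4, -1], [0, 0, 0, 0, 0, -0.4, -1], [0, 0, 0, 0, 0, -0.2, -1], [0, 0, 0, 0, 0, 0, -1], [0, 0, 0, 0, 0, 0, -1], [0, 0, 0, 0, 0, 0, -1]]
  ]
}}

```text
time_s: 19.75
tool_pos: [560.3, 10.2, 83.0]
eef_rot: [2.279, 2.159, 0.007]
force: [0.6, -1.9, 19.9]
grip_width: 43.0
grip_force: 44.2
```

```bash
python3 look.py
python3 - <<'E'
from h import *
a=crop(np.load("last.npy").astype(np.uint8),276,180,40,28,14);cv2.imwrite("pics/z6.png",a)
E
```

```text
19.75 [560.27  10.22  83.04] [2.28 2.16 0.01] 0.02481260091629734 [ 0.57 -1.88 19.85] [-0.59 -0.27  0.  ] 42.957341296374345
px per mm [-0.22 -0.12]
[(298, 188, 25), (299, 188, 18), (297, 189, 23), (298, 189, 64), (299, 189, 45), (297, 190, 49), (298, 190, 37), (294, 191, 36), (291, 192, 19), (292, 192, 25), (293, 192, 61), (294, 192, 54), (288, 193, 17), (291, 193, 34), (292, 193, 44), (293, 193, 25), (286, 194, 21), (287, 194, 25), (288, 194, 50), (286, 195, 82), (287, 195, 85), (288, 195, 37), (285, 196, 22), (286, 196, 93), (287, 196, 47)]
[(np.float32(10.612207), np.float64(15.25)), (np.float32(10.632051), np.float64(15.0)), (np.float32(10.656513), np.float64(15.5)), (np.float32(10.793071), np.float64(14.75))]
```

View pics/z6.png

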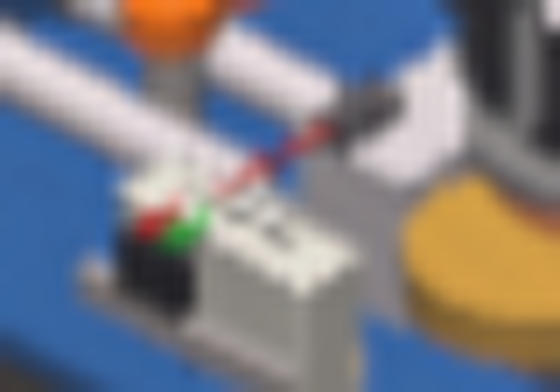

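The pointer tip is at crop (213,200), just short of or level with the green tooth at (188,230); about 15 mm of travel is done. I let the knob up and move away for a clear top view.

>>> {"name": "carry_out", "arguments": {
  "deltas": [
    [[0, 0, 0.15, 0, 0, 0, -1], [0, 0, 0.12, 0, 0, 0, -1], [0, 0, 0, 0, 0, 0, 1], [0, 0, 0, 0, 0, 0, 1], [0, 0, 0, 0, 0, 0, 1], [0, 0, 0.7, 0, 0, 0, 1], [0, 0, 0.8, 0, 0, 0, 1], [0, 0.5, 0.4, 0, 0, 0.5, 1]]
  ]
}}

```text
time_s: 20.85
tool_pos: [558.4, 29.1, 168.9]
eef_rot: [2.203, 2.238, 0.002]
force: [1.0, 1.8, -0.3]
grip_width: 85.7
grip_force: 0.0
```

>>> {"name": "carry_out", "arguments": {
  "deltas": [
    [[0, 1, 0, 0, 0, 0.5, 1], [0, 1, 0, 0, 0, 1, 1], [0, 1, 0, 0, 0, 1, 1], [0, 1, 0, 0, 0, 1, 1], [0, 1, 0, 0, 0, 1, 1], [0, 1, 0, 0, 0, 1, 1], [0, 1, 0, 0, 0, 1, 1], [0, 0, 0, 0, 0, 0.5, 1]]
  ]
}}

```text
time_s: 21.85
tool_pos: [555.2, 315.7, 166.0]
eef_rot: [-0.875, -3.014, -0.001]
force: [0.0, -1.6, -0.0]
grip_width: 85.7
grip_force: 0.0
```

```bash
cat > top.py <<'E'
from h import *
s=manip.state();print(s["time_s"],s["tool_pos"],s["eef_rot"],s["joints"])
t=np.mean([vision.snapshot("top")[:,:,::-1].astype(float) for _ in range(5)],0)
np.save("topl.npy",t)
e,c=cen(t,(284,206,14,10),"g",5);print("green",c);print(e.astype(int))
e,_=cen(t,(284,196,16,20),"r",8);print(e.astype(int))
cv2.imwrite("pics/tz.png",crop(t.astype(np.uint8),270,185,50,35,14))
E
python3 top.py
```

```text
21.85 [555.23 315.7  166.02] [-0.87 -3.01 -0.  ] [-0.81  0.41  0.29  1.52 -0.12  1.23  0.5 ]
green [290.66 211.36]
[[ 0  0  0  0  0  0  0  0  0  0  0  0  0  0]
 [ 0  0  0  0  0  0  0  0  0  0  0  0  0  0]
 [ 0  0  0  0  0  0  0  0  0  0  0  0  0  0]
 [ 0  0  0  0  0  0  0  0  0  0  0  0  0  0]
 [ 0  0  0  0  0  0 18 21  8  0  0  0  0  0]
 [ 0  0  0  0  0  0 22 32  7  0  0  0  0  0]
 [ 0  0  0  0  0  0 24 21  0  0  0  0  0  0]
 [ 0  0  0  0  0  0 17 19  0  0  0  0  0  0]
 [ 0  0  0  0  0  0  0  0  0  0  0  0  0  0]
 [ 0  0  0  0  0  0  0  0  0  0  0  0  0  0]]
[[ 0  0  0  0  0  0  0  0  0  0 15 35 38 32 24 16]
 [ 0  0  0  0  0  0  0  0  0  0 15 32 40 39 37 34]
 [ 0  0  0  0  0  0  0  0  0  0  8 24 37 41 41 40]
 [ 0  0  0  0  0  0  0  0  0  0  0 14 32 40 41 41]
 [ 0  0  0  0 11 13  0  0  0  0  0  0 20 35 39 41]
 [ 0  0  0  0 19 24  0  0  0  0  0  0  0 17 31 37]
 [ 0  0  0  0  0  0  0  0  0  0  0  0  0  0  0 20]
 [ 0  0  0  0  0  0  0  0  0  0  0  0  0  0  0  0]
 [ 0  0  0  0  0  0  0  0  0  0  0  0  0  0  0  0]
 [ 0  0  0  0  0  0  0  0  0  0  0  0  0  0  0  0]
 [ 0  0  0  0  0  0  0  0  0  0  0  0  0  0  0  0]
 [ 0  0  0  0  0 23 37 20  0  0  0  0  0  0  0  0]
 [ 0  0  0  0  0 11 28 23  0  0  0  0  0  0  0  0]
 [ 0  0  0  0  0  0  0  0  0  0  0  0  0  0  0  0]
 [ 0  0  0  0  0  0  0  0  0  0  0  0  0  0  0  0]
 [ 0  0  0  0 13 12  0  0  0  0  0  0  0  0  0  0]
 [ 0  0  0  0 25 25  0  0  0  0  0  0  0  0  0  0]
 [ 0  0  0  0  0 20  0  0  0  0  0  0  0  0  0  0]
 [ 0  0  0  0  0 11  0  0  0  0  0  0  0  0  0  0]
 [ 0  0  0  0  0  0  0  0  0  0  0  0  0  0  0  0]]
```

View pics/tz.png

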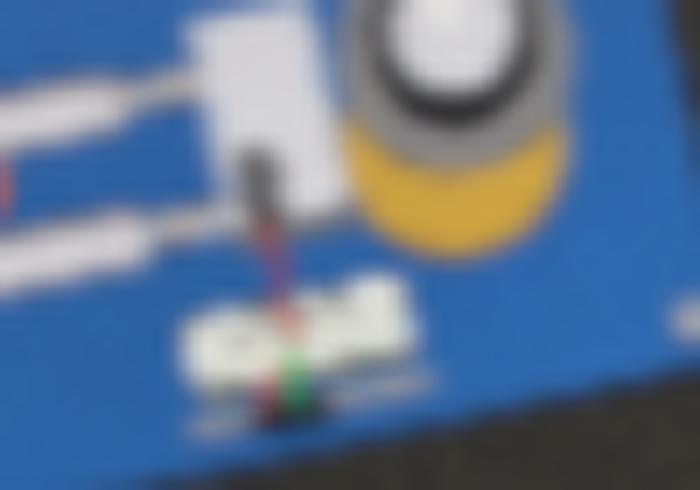

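Top view: pointer axis extrapolated to the tooth's row is at u≈290.98, green tooth at 290.66 (crop (295,375)). It is about 1.2–1.5 mm short with the carriage holding, so one small stroke of about 4.5° remains.

>>> {"name": "carry_out", "arguments": {
  "deltas": [
    [[0.02, -0.95, 0, 0, 0, 0, 1], [0.02, -0.98, 0, 0, 0, 0, 1], [0.02, -0.98, 0, 0, 0, 0, 1], [0.02, -0.98, 0, 0, 0, 0, 1], [0, -0.98, 0, 0, 0, 0, 1], [0, -0.98, 0, 0, 0, 0, 1], [0, -0.98, 0, 0, 0, 0, 1], [0, -0.82, 0, 0, 0, 0, 1]]
  ]
}}

```text
time_s: 23.1
tool_pos: [561.0, 1.8, 167.8]
eef_rot: [0.899, 3.01, 0.001]
force: [0.8, -1.0, 0.9]
grip_width: 85.5
grip_force: 0.0
```

>>> {"name": "carry_out", "arguments": {
  "deltas": [
    [[0, 0, -0.6, 0, 0, 0, 1], [0, 0, -0.65, 0, 0, 0, 1], [0, 0, -0.55, 0, 0, 0, 1], [0, 0, 0, 0, 0, 0, 1], [0, 0, 0, 0, 0, 0, -1], [0, 0, 0, 0, 0, 0, -1], [0, 0, 0, 0, 0, 0, -1], [0, 0, 0, 0, 0, 0, -1]]
  ],
  "force": 40
}}

```text
time_s: 24.1
tool_pos: [562.9, 5.3, 97.1]
eef_rot: [0.892, 3.009, 0.004]
force: [4.0, 4.6, 1.7]
grip_width: 43.1
grip_force: 42.6
```

>>> {"name": "carry_out", "arguments": {
  "deltas": [
    [[0, 0, -0.1, 0, 0, 0, -1], [0, 0, -0.08, 0, 0, 0, -1], [0, 0, 0, 0, 0, 0, -1], [0, 0, 0, 0, 0, 0, -1], [0, 0, 0, 0, 0, 0, -1], [0, 0, 0, 0, 0, 0, -1], [0, 0, 0, 0, 0, 0, -1], [0, 0, 0, 0, 0, 0, -1]]
  ]
}}

```text
time_s: 25.1
tool_pos: [563.0, 5.3, 90.0]
eef_rot: [0.892, 3.009, 0.004]
force: [2.7, 4.8, 3.6]
grip_width: 42.8
grip_force: 42.7
```

>>> {"name": "carry_out", "arguments": {
  "deltas": [
    [[0, 0, -0.04, 0, 0, 0, -1], [0, 0, 0, 0, 0, 0, -1], [0, 0, 0, 0, 0, 0, -1], [0, 0, 0, 0, 0, 0, -1], [0, 0, 0, 0, 0, 0, -1], [0, 0, 0, 0, 0, 0, -1], [0, 0, 0, 0, 0, 0, -1], [0, 0, 0, 0, 0, 0, -1]]
  ]
}}

```text
time_s: 26.1
tool_pos: [563.0, 5.3, 88.4]
eef_rot: [0.892, 3.009, 0.004]
force: [2.5, 4.7, 4.2]
grip_width: 42.6
grip_force: 42.8
```

>>> {"name": "carry_out", "arguments": {
  "deltas": [
    [[0, 0, -0.04, 0, 0, 0, -1], [0, 0, 0, 0, 0, 0, -1], [0, 0, 0, 0, 0, 0, -1], [0, 0, 0, 0, 0, 0, -1], [0, 0, 0, 0, 0, 0, -1], [0, 0, 0, 0, 0, 0, -1], [0, 0, 0, 0, 0, 0, -1], [0, 0, 0, 0, 0, 0, -1]]
  ]
}}

```text
time_s: 27.1
tool_pos: [563.0, 5.2, 87.2]
eef_rot: [0.892, 3.009, 0.005]
force: [1.4, 5.3, 7.2]
grip_width: 42.8
grip_force: 43.3
```

>>> {"name": "carry_out", "arguments": {
  "deltas": [
    [[0, 0, -0.035, 0, 0, 0, -1], [0, 0, -0.03, 0, 0, 0, -1], [0, 0, 0, 0, 0, 0, -1], [0, 0, 0, 0, 0, 0, -1], [0, 0, 0, 0, 0, 0, -1], [0, 0, 0, 0, 0, 0, -1], [0, 0, 0, 0, 0, 0, -1], [0, 0, 0, 0, 0, 0, -1]]
  ]
}}

```text
time_s: 28.1
tool_pos: [563.3, 5.2, 85.9]
eef_rot: [0.892, 3.008, 0.006]
force: [-3.8, 5.4, 20.7]
grip_width: 42.3
grip_force: 44.5
```

```bash
python3 look.py
```

```text
28.1 [563.31   5.2   85.88] [0.89 3.01 0.01] 1.0348021268901624 [-3.85  5.4  20.69] [ 0.37  1.37 -0.05] 42.33217092754674
px per mm [-0.22 -0.12]
[(298, 188, 24), (299, 188, 19), (297, 189, 23), (298, 189, 64), (299, 189, 45), (297, 190, 49), (298, 190, 37), (294, 191, 36), (291, 192, 18), (292, 192, 25), (293, 192, 61), (294, 192, 59), (288, 193, 17), (291, 193, 34), (292, 193, 44), (293, 193, 26), (286, 194, 20), (287, 194, 26), (288, 194, 49), (286, 195, 82), (287, 195, 85), (288, 195, 37), (285, 196, 23), (286, 196, 94), (287, 196, 47)]
[(np.float32(10.591594), np.float64(15.25)), (np.float32(10.6162), np.float64(15.0)), (np.float32(10.634514), np.float64(15.5)), (np.float32(10.771916), np.float64(14.75))]
```

Unchanged and engaged. Turn 4.8°.

>>> {"name": "carry_out", "arguments": {
  "deltas": [
    [[0, 0, 0, 0, 0, -0.2, -1], [0, 0, 0, 0, 0, -0.2, -1], [0, 0, 0, 0, 0, -0.2, -1], [0, 0, 0, 0, 0, 0, -1], [0, 0, 0, 0, 0, 0, -1], [0, 0, 0, 0, 0, 0, -1], [0, 0, 0, 0, 0, 0, -1], [0, 0, 0, 0, 0, 0, -1]]
  ]
}}

```text
time_s: 29.2
tool_pos: [563.1, 5.0, 85.8]
eef_rot: [1.018, 2.969, 0.005]
force: [-4.9, 3.8, 22.0]
grip_width: 42.8
grip_force: 44.5
```

```bash
python3 look.py
```

```text
29.2 [563.08   4.98  85.76] [1.02 2.97 0.01] 0.955909429311214 [-4.88  3.75 22.  ] [0.19 1.6  0.03] 42.79033990626959
px per mm [-0.22 -0.12]
[(297, 188, 26), (298, 188, 18), (297, 189, 72), (298, 189, 54), (299, 189, 26), (297, 190, 61), (298, 190, 37), (292, 191, 23), (294, 191, 24), (295, 191, 36), (291, 192, 24), (292, 192, 66), (293, 192, 63), (294, 192, 26), (288, 193, 17), (291, 193, 42), (292, 193, 31), (286, 194, 20), (287, 194, 26), (288, 194, 50), (286, 195, 83), (287, 195, 85), (288, 195, 37), (285, 196, 22), (286, 196, 94), (287, 196, 47)]
[(np.float32(10.187846), np.float64(16.5)), (np.float32(10.190095), np.float64(16.25)), (np.float32(10.328622), np.float64(16.0)), (np.float32(10.389488), np.float64(16.75))]
```

Moved about 1.1 mm. Let the knob up and retreat.

>>> {"name": "carry_out", "arguments": {
  "deltas": [
    [[0, 0, 0.15, 0, 0, 0, -1], [0, 0, 0.13, 0, 0, 0, -1], [0, 0, 0, 0, 0, 0, 1], [0, 0, 0, 0, 0, 0, 1], [0, 0, 0, 0, 0, 0, 1], [0, 0, 0.7, 0, 0, 0, 1], [0, 0, 0.8, 0, 0, 0, 1], [0, 0.5, 0.4, 0, 0, 0, 1]]
  ]
}}

```text
time_s: 30.3
tool_pos: [561.8, 21.9, 171.4]
eef_rot: [1.025, 2.968, 0.0]
force: [0.5, -0.4, -0.1]
grip_width: 85.7
grip_force: 0.0
```

>>> {"name": "carry_out", "arguments": {
  "deltas": [
    [[0, 1, 0, 0, 0, 0, 1], [0, 1, 0, 0, 0, 0, 1], [0, 1, 0, 0, 0, 0, 1], [0, 1, 0, 0, 0, 0, 1], [0, 1, 0, 0, 0, 0, 1], [0, 1, 0, 0, 0, 0, 1], [0, 0.8, 0, 0, 0, 0, 1], [0, 0, 0, 0, 0, 0, 1]]
  ]
}}

```text
time_s: 31.3
tool_pos: [560.1, 298.7, 168.9]
eef_rot: [-1.014, -2.972, 0.0]
force: [-0.5, 0.7, -0.2]
grip_width: 85.3
grip_force: 0.0
```

```bash
python3 top.py; python3 look.py
python3 - <<'E'
from h import *
t=np.load("topl.npy");a=np.load("last.npy")
cv2.imwrite("pics/f.png",np.vstack([crop(a.astype(np.uint8),248,158,104,66,5),crop(t.astype(np.uint8),238,165,104,54,5)]))
E
```

```text
31.3 [560.07 298.7  168.92] [-1.01 -2.97  0.  ] [-0.8   0.4   0.31  1.53 -0.13  1.23  0.44]
green [290.66 211.37]
[[ 0  0  0  0  0  0  0  0  0  0  0  0  0  0]
 [ 0  0  0  0  0  0  0  0  0  0  0  0  0  0]
 [ 0  0  0  0  0  0  0  0  0  0  0  0  0  0]
 [ 0  0  0  0  0  0  0  0  0  0  0  0  0  0]
 [ 0  0  0  0  0  0 17 22  8  0  0  0  0  0]
 [ 0  0  0  0  0  0 22 32  7  0  0  0  0  0]
 [ 0  0  0  0  0  0 23 21  0  0  0  0  0  0]
 [ 0  0  0  0  0  0 16 19  0  0  0  0  0  0]
 [ 0  0  0  0  0  0  0  0  0  0  0  0  0  0]
 [ 0  0  0  0  0  0  0  0  0  0  0  0  0  0]]
[[ 0  0  0  0  0  0  0  0  0  9 25 37 38 32 24 16]
 [ 0  0  0  0  0  0  0  0  0  8 22 36 40 39 37 35]
 [ 0  0  0  0  0  0  0  0  0  0 15 31 39 41 40 40]
 [ 0  0  0  0  0  0  0  0  0  0  9 23 34 40 41 41]
 [ 0  0  0  0 12 11  0  0  0  0  0  0 22 35 40 41]
 [ 0  0  0  0 20 17  0  0  0  0  0  0  0 20 32 37]
 [ 0  0  0  0  0  0  0  0  0  0  0  0  0  0  0 21]
 [ 0  0  0  0  0  0  0  0  0  0  0  0  0  0  0  0]
 [ 0  0  0  0  0  0  0  0  0  0  0  0  0  0  0  0]
 [ 0  0  0  0  0  0  0  0  0  0  0  0  0  0  0  0]
 [ 0  0  0  0  0  0  0  0
[... 527 characters left out ...]
 -0.  ] 0.4432509543544496 [ 0.01 -0.63 -0.27] [ 0.   -0.02  0.  ] 85.30826371994652
px per mm [-0.22 -0.12]
[(297, 188, 27), (298, 188, 18), (297, 189, 72), (298, 189, 54), (299, 189, 26), (297, 190, 61), (298, 190, 36), (292, 191, 23), (294, 191, 24), (295, 191, 36), (291, 192, 25), (292, 192, 66), (293, 192, 62), (294, 192, 26), (288, 193, 17), (291, 193, 41), (292, 193, 31), (286, 194, 21), (287, 194, 26), (288, 194, 50), (286, 195, 82), (287, 195, 85), (288, 195, 37), (285, 196, 22), (286, 196, 94), (287, 196, 48)]
[(np.float32(10.188014), np.float64(16.25)), (np.float32(10.212602), np.float64(16.5)), (np.float32(10.315046), np.float64(16.0)), (np.float32(10.369868), np.float64(16.75))]
```

View pics/f.png

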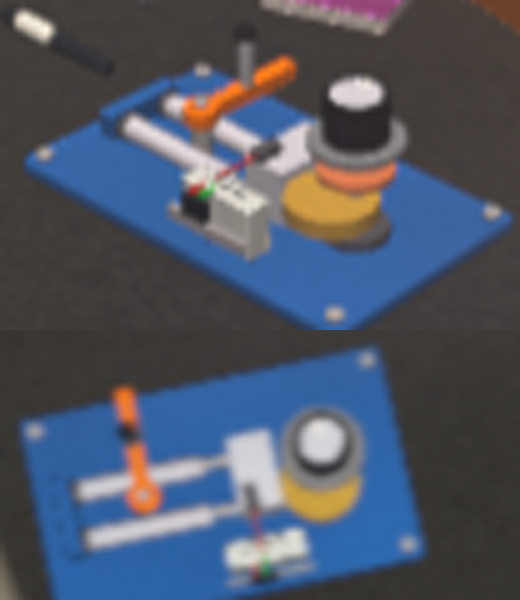

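The final picture shows the strut aside, the knob up, and the pointer (u≈290.45 extrapolated) level with the green tooth (290.66) to within about 1 mm. Handing in.

```bash
python3 -c "
from workcell import workorder
print(workorder.close_job())"
```

```text
the job is handed in; nothing more can be done
None
```

I handed the job in at about 32 s. By the last camera check, the strut is swung fully aside, the pointer is level with the green tooth to about 1 mm, the knob has sprung back up, and the highest press I read was 22 N.

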